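# Set the gap of the crimp head

### The arm

A 6-joint arm with a two-finger parallel gripper is mounted at the origin on the work surface. World frame = base frame: x ahead of the robot, y to its left, z up, the work surface at z = 0. Lengths are in m, angles in rad, forces in N, time in s.
With the tool pointing down it reaches from about 0.3 to 0.875 m from the base axis. Payload 6.4 kg.
Tool frame: the origin (TCP) lies midway between the tips of the shut fingers; the grasp point (between the pads) lies 19 mm behind it; x points along the fingers, y is the direction in which the jaws open and shut, and the axes are right-handed (so a half turn about x gives the same grasp; the last joint's range is limited). The gripper opens to 85 mm and grips with 20 to 120 N. Pads are 22 mm wide; open, the fingers measure 114 mm over their backs; the gripper's body (76 mm by 85 mm) begins 54 mm behind the grasp point. The pads swing forward as they close: fully open they stand 13 mm farther back than shut.
Start: joints at [-1.336, 0.181, 1.607, -0, 1.354, -0.206], TCP at [0.245, -0.52, 0.231] pointing down, gripper open.
Joint ranges: [-2.99, 2.99], [-0.89, 2.07], [0.3, 2.58], [-1.14, 4.28], [0, 2.63], [-3.12, 3.12]. Speed limits (rad/s): [2.57, 2.57, 3.01, 3.14, 3.14, 3.14].

### API

Orientations are given as a unit quaternion [w, x, y, z].
In Python, from bench import ctrl gives the robot as it stands.
- The arm moves only by the tool step_arm, never from a script. Its argument "motion" is a list of rows, each a list of 7 numbers: the shift along the tool's x, y, z in mm, then the turn, a rotation vector about the tool's x, y, z in degrees, then the closure in counts, from 0 (fully open) to 255 (shut). In form: [[tx, ty, tz, rx, ry, rz, hand], ...]. A call has 1 to 10 rows; each row is the pose to reach, as a shift and turn from the pose commanded when the call began, along the tool's axes at that moment; what a row does not reach only later rows make up. A row lasts 1/8 s, in which the tool goes at most 62.5 mm and 10.7 degrees, less where a joint would pass 70% of its speed; a pose out of reach is approached as far as the arm can. A call with a gripper value outside its range is refused whole. The fingers move at their own pace and stop on an object; the grip force is fixed at half the most. Time passes only in rows, so rows that repeat a pose let the fingers close. It gives the time, the measured TCP pose, the force and the opening at its end, in the units of the state.
- ctrl.get_obs(): the state, without advancing time (a new reading comes with each control period).
- ctrl.camera(name): name is "scene" or "top" or "wrist"; returns (picture, depth): 480x640x3 uint8, red, green, blue; 480x640 float32, m along the optical axis (not along the pixel's ray), 0 where there is no reading.
- ctrl.camera_info(name): a dict with "fx", "fy", "cx", "cy" (pixels), "T" (4x4, takes a point from camera to world coordinates); the wrist camera has in their place "hand_eye" (4x4, takes a point from camera to tool coordinates, whose origin is the TCP and whose axes are the tool frame's). Camera axes: x right, y down, z forward; pixel columns grow to the right and rows downward; lengths in m; the calibration is good to about 2 mm. The wrist camera is an equidistant fisheye: a pixel r from the principal point sees the ray r / f radians off the axis. A picture is of the moment at which its call begins: read the wrist's pose just before it. camera_info takes no time and is no camera call.
- ctrl.hand_in(): hands the job in, once; it reports no verdict.
The state is a dict: "time_s": time; "q": joint angles; "dq": joint speeds; "joint_efforts": joint torques, N m; "eef_pos": TCP position; "eef_rot": TCP orientation; "wrist_force": force on the tool from outside, world axes, zero at the start; "torque": the same for the moment, N m; "opening": opening from 0.0 (shut) to 1.0 (fully open).
Only numpy, scipy, OpenCV 4.12 (cv2) and the standard library are available. Lean on these libraries where they do the work, as an engineer would, in place of code of your own. Each camera call takes 0.05 s, during which the arm holds its last target. There are 200 camera calls.

### The job

Set the gap on the crimp head with the red knob: turn its screw clockwise until it bottoms on the anvil, then back it off a quarter of a turn and let go. Leave the crimp head with the blue knob, and the other things on the bench, alone.

Things in the scene. Friction and masses are not known exactly. Their poses are not given: they have to be found in the camera images.
- red_stand: Red crimp head: leaning green C-frame on a base plate 170 x 120 x 14 mm, bolted down, red bar knob on top. Origin on the table below the anvil face centre (75 mm up). Its screw axis rises from there, leaning 32 degrees from vertical to the stand's -x (robot's side at yaw 0). Along the axis from the anvil: frame ends at 78 mm, knob bar 88 to 126 mm, free above.
- red_grip (a point): Centre of the red knob's bar, on the screw axis, 110 mm along it from the anvil, 16 mm below the bar's outer end face. z: outward along the screw axis; x: along the bar (90 mm long) to the white-striped end; y: across it (16 mm thick, flat sides to pinch, 38 mm tall along z). Turns with the knob.
- red_screw (a joint): Red screw's angle, rad: 0 bottomed (hard stop: brass foot on the anvil), growing as it backs off, counter-clockwise seen onto the knob (+ about red_grip's z), to 2.6. Starts at 0.5 to 1.15. The knob does not rise; the foot lifts 2 mm per rad. Friction 0.1 N m; stays where left. Where the bar points when bottomed varies from start to start.
- blue_stand: Blue crimp head: leaning green C-frame on a base plate 170 x 120 x 14 mm, bolted down, blue bar knob on top. Origin on the table below the anvil face centre (75 mm up). Its screw axis rises from there, leaning 32 degrees from vertical to the stand's -x (robot's side at yaw 0). Along the axis from the anvil: frame ends at 78 mm, knob bar 88 to 126 mm, free above.
- blue_mark (a point): Outer end of the white stripe on top of the blue knob's bar, 43 mm from the screw axis, 126 mm up it from the anvil face; moves if the blue knob is turned.
- spray_can: Upright spray can with a yellow label, 60 mm diameter, 150 mm tall; origin at the centre of its underside. Bystander.
- screwdriver: Screwdriver lying on the bench, 200 mm long, orange handle 26 mm thick towards its -x; origin under its middle. Bystander.
- lug_bin: Yellow open bin with copper cable lugs, 100 x 150 x 50 mm; origin at the centre of its underside. Bystander.
Mind the look-alikes: they are no part of the job. Leave any pink look-alike of the red_stand alone.

How it is judged:
On the way:
1. the red screw is bottomed: within 5 degrees (0.09 rad) of its stop (value of joint red_screw below 0.09 rad), for 0.2 s.
At the end, for the whole second after the job is handed in: The red screw stands a quarter turn (90 degrees, within 11 degrees: 1.371 to 1.771 rad) backed off from its stop, released, and the blue knob's mark is within 8 mm of where it was (value of joint red_screw between 1.371 and 1.771 rad and contact force between the fingers and red_stand below 0.1 N and distance of blue_mark from where it was at the start of the episode below 0.008 m); the robot touches nothing.
It fails at once if the blue knob is turned (its mark moves more than 8 mm) (distance of blue_mark from where it was at the start of the episode above 0.008 m).
It fails at once if the spray can is pushed more than 20 mm (distance of spray_can from where it was at the start of the episode above 0.02 m).
It fails at once if the screwdriver is pushed more than 20 mm (distance of screwdriver from where it was at the start of the episode above 0.02 m).
It fails at once if the lug bin is pushed more than 20 mm (distance of lug_bin from where it was at the start of the episode above 0.02 m).
It also fails if it takes over 37 s, if anything falls off the work surface, if the arm or the gripper's body presses on something with over 40 N, if the wrist force passes 120 N, or if a joint passes its speed limit or range.

## Working session

There is one attempt and no reset: what is moved stays moved. The work goes in short steps, Python scripts to look and compute and a tool call to move; the robot and the scene stay as the last step left them, time stands still between calls to the robot, and variables do not carry over. Pictures are saved under pics/ and viewed, about 8 in all and at most 12, crops included, and the job is handed in when it is done.

Besides the shell and the picture viewer there is one more tool, called by a JSON object that holds its "fn" and its "kwargs". step_arm: Moves the arm, as the interface text tells. Its arguments: {"type":"object","properties":{"motion":{"type":"array","items":{"type":"array","items":{"type":"number"}}}},"required":["motion"]}

```bash
mkdir -p pics; ls; python3 - <<'E'
from bench import ctrl
import numpy as np, cv2
o=ctrl.get_obs(); print(o['time_s'],o['eef_pos'],o['eef_rot'])
for n in("scene","top"):
    im,d=ctrl.camera(n); cv2.imwrite(f"pics/{n}0.png",im[:,:,::-1]); np.savez(f"{n}0.npz",im=im,d=d)
    print(n,ctrl.camera_info(n))
print(ctrl.camera_info("wrist"))
E
```

```text
pics
0.0 [ 0.24521688 -0.51949912  0.23038577] [-0.15398411 -0.68999609 -0.15519335  0.69000675]
scene {'fx': 484.65803382955306, 'fy': 484.65803382955306, 'cx': 321.2548765275324, 'cy': 242.13940987517302, 'T': array([[-1.77604431e-02,  8.68165125e-01, -4.95957540e-01,
         1.21250018e+00],
       [ 9.99842171e-01,  1.56426186e-02, -8.42262437e-03,
         1.72675180e-02],
       [ 4.45845899e-04, -4.96028854e-01, -8.68305924e-01,
         1.36204314e+00],
       [ 0.00000000e+00,  0.00000000e+00,  0.00000000e+00,
         1.00000000e+00]])}
top {'fx': 555.7475858665392, 'fy': 555.7475858665392, 'cx': 318.3006315345256, 'cy': 235.91488438285975, 'T': array([[ 0.0122444 , -0.98992825,  0.14103951,  0.32482111],
       [-0.99990413, -0.01120976,  0.00812798, -0.00489239],
       [-0.0064651 , -0.14112551, -0.9899706 ,  1.49509223],
       [ 0.        ,  0.        ,  0.        ,  1.        ]])}
{'fx': 371.64829954431775, 'fy': 371.64829954431775, 'cx': 312.33373598950766, 'cy': 239.68243630812725, 'hand_eye': array([[-9.94641800e-04, -3.08639903e-01,  9.51178438e-01,
        -1.43681266e-01],
       [ 9.99999040e-01, -1.22432152e-03,  6.48423415e-04,
         1.18716661e-04],
       [ 9.64418887e-04,  9.51178170e-01,  3.08640825e-01,
        -7.99451952e-02],
       [ 0.00000000e+00,  0.00000000e+00,  0.00000000e+00,
         1.00000000e+00]])}
```

View pics/scene0.png

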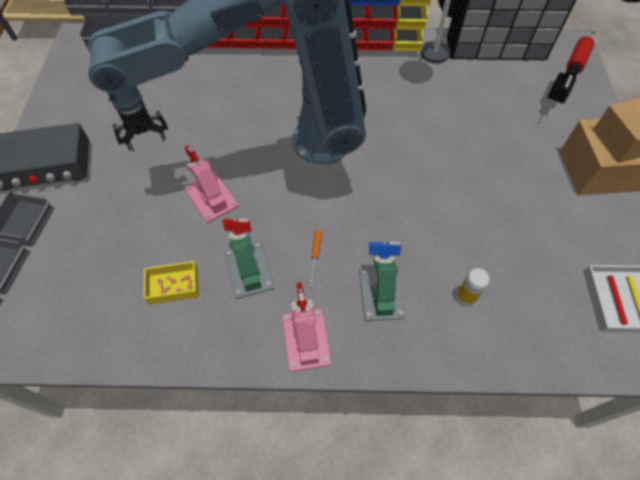

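View pics/top0.png

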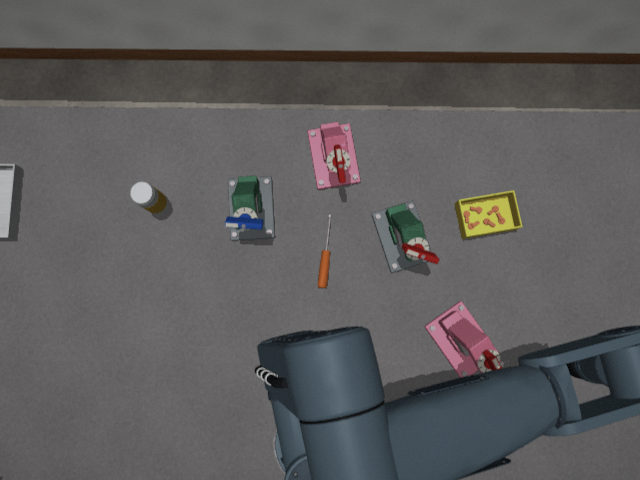

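Candidates for the red head: green frame with red knob, top (420,252) / scene (237,227). The look-alikes are pink frames with red knobs at top (338,162) and (487,362), and scene (302,297) and (192,157). I choose the green one and check it in a close crop.

```bash
cat > h.py <<'E'
import numpy as np, cv2
from bench import ctrl
from scipy.spatial.transform import Rotation as R
def deproj(n,u,v,z):
    c=ctrl.camera_info(n); p=np.stack([(u-c['cx'])/c['fx']*z,(v-c['cy'])/c['fy']*z,z],-1)
    return p@c['T'][:3,:3].T+c['T'][:3,3]
def proj(n,P):
    c=ctrl.camera_info(n); p=(np.asarray(P)-c['T'][:3,3])@c['T'][:3,:3]
    return p[...,:2]/p[...,2:]*c['fx']+[c['cx'],c['cy']]
def quat(o): w,x,y,z=o['eef_rot']; return R.from_quat([x,y,z,w])
E
python3 - <<'E'
from h import *
out=[]
for n,(x,y,w,h) in dict(top=(365,190,90,90),scene=(205,205,90,95)).items():
    f=np.load(n+"0.npz"); im,d=f['im'],f['d']
    out.append(cv2.resize(im[y:y+h,x:x+w,::-1],(400,400),interpolation=cv2.INTER_CUBIC))
    c=im[y:y+h,x:x+w].astype(int); m=(c[...,0]>110)&(c[...,1]<70)&(c[...,2]<70)
    v,u=np.nonzero(m); z=d[y:y+h,x:x+w][m]; P=deproj(n,u+x,v+y,z)
    P=P[z>0]; print(n,len(P),np.median(P,0),P.min(0),P.max(0))
    # plate pixels: grey-green low height
    vv,uu=np.mgrid[y:y+h,x:x+w]; Q=deproj(n,uu,vv,d[y:y+h,x:x+w]); mm=(Q[...,2]>.008)&(Q[...,2]<.02)
    q=Q[mm][:,:2]; print(cv2.minAreaRect(q.astype(np.float32)*1000),len(q))
    g=(c[...,1]>c[...,0]*1.5)&(c[...,1]>c[...,2]*1.1)
    G=Q[g]; print('green',len(G),G.mean(0))
cv2.imwrite("pics/crop.png",np.hstack(out))
E
```

```text
top 158 [ 0.46756686 -0.24904542  0.17415936] [ 4.53655969e-01 -3.08049960e-01 -1.49534163e-04] [ 0.49842799 -0.20117973  0.19956977]
((542.7778930664062, -244.50062561035156), (233.1494598388672, 243.5229034423828), 4.065810203552246) 1116
green 883 [ 0.55422893 -0.20619032  0.12491303]
scene 294 [ 0.48387325 -0.24175707  0.17143275] [ 0.45808517 -0.28095698  0.14447725] [ 0.50126223 -0.19917868  0.19523746]
((461.5869140625, -280.643310546875), (363.4166564941406, 185.279052734375), 17.821632385253906) 1212
green 827 [ 0.57797037 -0.20860005  0.1226956 ]
```

View pics/crop.png

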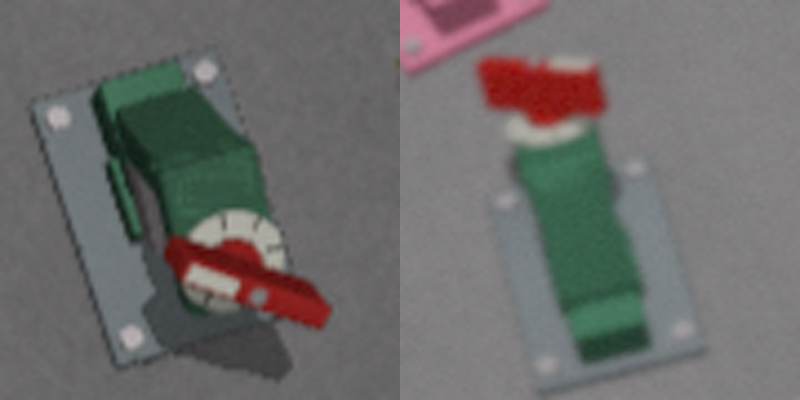

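The crop confirms it: green frame, red bar on a white dial, white stripe toward the left end in top (crop 212,280) and a silver hub at crop (258,297). Next I estimate yaw from the plate edges and the hub position from the top and scene views.

```bash
python3 - <<'E'
from h import *
def ray(n,u,v,h):  # intersect plane z=h
    c=ctrl.camera_info(n); a=deproj(n,np.array(u*1.),np.array(v*1.),np.array(1.)); o=c['T'][:3,3]; return o+(a-o)*(h-o[2])/(a[2]-o[2])
T=lambda x,y:(365+x*90/400-.5+.1,190+y*90/400-.4)
S=lambda x,y:(205+(x-400)*90/400-.4,205+y*95/400-.4)
tc=[ray("top",*T(*p),.014) for p in [(30,102),(115,368),(213,50)]]
sc=[ray("scene",*S(*p),.014) for p in [(540,392),(492,190),(706,350),(648,160)]]
for a in(tc,sc): print(np.round(a,4).tolist())
ang=lambda a,b:np.degrees(np.arctan2(a[1]-b[1],a[0]-b[0]))
print(ang(tc[0],tc[1]),ang(tc[2],tc[0]),ang(sc[0],sc[1]),ang(sc[2],sc[3]),ang(sc[0],sc[2]))
# triangulate hub / bar features: stripe end etc
hub=ray("top",*T(258,297),.182); print('hub',hub, 'stripe mid',ray("top",*T(212,280),.182),'ends',ray("top",*T(322,313),.182),ray("top",*T(175,250),.182))
f=np.load("top0.npz"); u,v=T(258,297); print(f['d'][int(v)-2:int(v)+3,int(u)-2:int(u)+3], [deproj("top",np.array(u),np.array(v),np.array(float(f['d'][int(round(v)),int(round(u))])))])
print('proj hub in scene',proj("scene",hub))
for p in [(180,250),(205,272),(235,290),(290,305),(318,318)]:
    u,v=T(*p); print(p,deproj("top",np.array(u),np.array(v),np.array(float(f['d'][int(round(v)),int(round(u))]))))
E
```

```text
[[0.6013, -0.1355, 0.014], [0.4398, -0.1863, 0.014], [0.6348, -0.2472, 0.014]]
[[0.6395, -0.2483, 0.014], [0.4757, -0.2999, 0.014], [0.6047, -0.1383, 0.014], [0.4477, -0.1906, 0.014]]
17.437202664721987 -73.30551940839777 17.47564604217925 18.42568488842214 -72.47593019726216
hub [ 0.4655734  -0.24214641  0.182     ] stripe mid [ 0.47441567 -0.21773731  0.182     ] ends [ 0.45739687 -0.27609118  0.182     ] [ 0.49033731 -0.19814845  0.182     ]
[[1.3156767 1.3201104 1.3116188 1.316349  1.3161093]
 [1.3149155 1.3148944 1.3139071 1.3213515 1.3156929]
 [1.315453  1.3180605 1.3173206 1.3152821 1.3144959]
 [1.3220854 1.3186775 1.3197396 1.3178722 1.3207812]
 [1.3697895 1.3193585 1.3194835 1.3238595 1.3178027]] [array([ 0.46529957, -0.24168484,  0.18455459])]
proj hub in scene [235.70730049 218.83787465]
(180, 250) [ 0.48953928 -0.19984045  0.18857238]
(205, 272) [ 0.47724746 -0.21211229  0.19416979]
(235, 290) [ 0.46821773 -0.2284272   0.19081609]
(290, 305) [ 0.46267267 -0.26134132  0.17056849]
(318, 318) [ 0.45607883 -0.27677758  0.16802868]
```

Yaw is about 17.5° from both views. The hub sits at about (0.465, -0.242, 0.183), against an expected height of 0.182. Next I plan the standoff on the screw axis and check wrist roll room.

```bash
cat > plan.py <<'E'
from h import *
def axes(psi):
    c,s=np.cos(psi),np.sin(psi); C,S=np.cos(np.radians(32)),np.sin(np.radians(32))
    return np.array([C*c,C*s,S]),np.array([-s,c,0]),np.array([-S*c,-S*s,C])
def tool(psi,phi,sign=1):   # tool x=-a, tool y = sign*across bar
    e1,ey,a=axes(psi); b=np.cos(phi)*e1+np.sin(phi)*ey; y=sign*np.cross(a,b); return np.stack([-a,y,np.cross(-a,y)],1)
def rel(o,P,Rt):
    q=quat(o); return np.round(q.inv().apply(P-o['eef_pos'])*1000,1),np.round((q.inv()*R.from_matrix(Rt)).as_rotvec(degrees=True),1)
E
python3 - <<'E'
from plan import *
o=ctrl.get_obs(); q=o['q']
psi=np.radians(17.5); a=axes(psi)[2]; hub=np.array([.465,-.242,.183]); grip=hub-.016*a
F=lambda q1,p,q4,q5,q6:R.from_euler('ZYZYZ'[:3],[q1,p,q4])*R.from_euler('YZ',[q5,q6])
C=F(q[0],q[1]+q[2],q[3],q[4],q[5]).inv()*quat(o); print(np.round(C.as_matrix(),2))
P=grip+.13*a
for s in(1,-1):
  Rt=tool(psi,np.radians(48),s)
  print(s,'standoff',P,rel(o,P,Rt))
  for d in(-70,0,65):
   for p in(1.5,1.9):
    q1=np.arctan2((P+.2*a)[1],(P+.2*a)[0])
    M=R.from_euler('ZY',[q1,p]).inv()*R.from_matrix(tool(psi,np.radians(48+d),s))*C.inv()
    print(d,p,np.round([q1,*M.as_euler('ZYZ')],2))
E
```

```text
[[-0. -1. -0.]
 [ 0.  0. -1.]
 [ 1. -0.  0.]]
1 standoff [ 0.4073852  -0.26016588  0.27967748] (array([ -48.9, -165.5, -257.3]), array([135.2,  19.4, -36.4]))
-70 1.5 [-0.76  0.49  1.37 -2.29]
-70 1.9 [-0.76  0.57  1.03 -2.5 ]
0 1.5 [-0.76  0.49  1.37  2.78]
0 1.9 [-0.76  0.57  1.03  2.56]
65 1.5 [-0.76  0.49  1.37  1.64]
65 1.9 [-0.76  0.57  1.03  1.42]
-1 standoff [ 0.4073852  -0.26016588  0.27967748] (array([ -48.9, -165.5, -257.3]), array([-39.2,  28.8,  15.3]))
-70 1.5 [-0.76  0.49  1.37  0.86]
-70 1.9 [-0.76  0.57  1.03  0.64]
0 1.5 [-0.76  0.49  1.37 -0.37]
0 1.9 [-0.76  0.57  1.03 -0.58]
65 1.5 [-0.76  0.49  1.37 -1.5 ]
65 1.9 [-0.76  0.57  1.03 -1.72]
```

{"fn": "step_arm", "kwargs": {"motion": [[-60,0,0,0,0,0,0],[-100,-30,-50,-8,6,3,0],[-110,-70,-100,-16,12,6,0],[-110,-105,-160,-24,18,9,0],[-100,-140,-215,-32,23,12,0],[-75,-165,-255,-39,29,15,0],[-49,-165,-257,-39.2,28.8,15.3,0],[-49,-165,-257,-39.2,28.8,15.3,0],[-49,-165,-257,-39.2,28.8,15.3,0]]}}

```text
time_s: 1.23
eef_pos: [0.4075, -0.2621, 0.2815]
eef_rot: [0.42, 0.759, 0.316, -0.384]
wrist_force: [1.1, -0.6, 0.5]
opening: 1.0
```

```bash
cat > look.py <<'E'
import sys
from plan import *
o=ctrl.get_obs(); im,d=ctrl.camera("wrist"); c=ctrl.camera_info("wrist")
n=sys.argv[1]; cv2.imwrite(f"pics/{n}.png",im[:,:,::-1]); np.savez(n+".npz",im=im,d=d,p=o['eef_pos'],q=o['eef_rot'])
print(o['time_s'],o['eef_pos'],np.round(quat(o).as_matrix(),3).tolist(),np.round(o['q'],2),o['opening'])
E
python3 look.py w1
```

```text
1.225 [ 0.40752411 -0.26207756  0.28148916] [[0.506, 0.802, -0.318], [0.157, -0.448, -0.88], [-0.848, 0.395, -0.353]] [-1.2  -0.25  2.02  0.57  1.37 -0.89] 0.9998768006230541
```

View pics/w1.png

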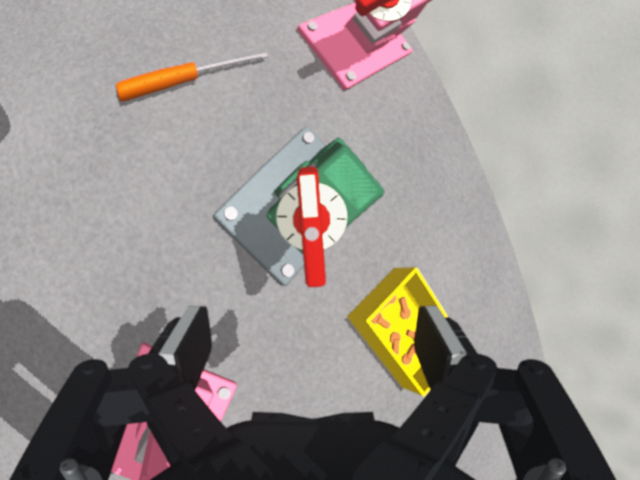

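The wrist view shows the red bar nearly vertical in the image: ends at (309,169) and (316,284), hub at (312,233), fingers straddling left and right. I measure the hub, bar direction and axis from this depth image.

```bash
cat > meas.py <<'E'
from plan import *
def cloud(n):
    f=np.load(n+".npz"); im,d=f['im'].astype(int),f['d']; c=ctrl.camera_info("wrist")
    v,u=np.mgrid[0:480,0:640]; x=(u-c['cx'])/c['fx']; y=(v-c['cy'])/c['fy']; r=np.hypot(x,y)+1e-9
    k=np.tan(r)/r; p=np.stack([x*k*d,y*k*d,d],-1)
    p=p@c['hand_eye'][:3,:3].T+c['hand_eye'][:3,3]; w,a,b,cc=f['q']
    return im,d,R.from_quat([a,b,cc,w]).apply(p.reshape(-1,3)).reshape(p.shape)+f['p']
E
python3 - <<'E'
from meas import *
im,d,P=cloud("w1")
print('depth',d[233,312])
for u,v in[(309,172),(309,180),(309,212),(312,233),(314,265),(316,280)]:
    print((u,v),np.round(np.median(P[v-2:v+3,u-2:u+3].reshape(-1,3),0),4))
psi=np.radians(17.5); e1,ey,a=axes(psi)
# red/white bar points on outer face
box=P[150:300,280:350].reshape(-1,3); col=im[150:300,280:350].reshape(-1,3)
hub=P[231:236,310:315].reshape(-1,3).mean(0); h=(box-hub)@a; print('hub',hub)
m=(np.abs(h)<.006)&(d[150:300,280:350].ravel()>0); Q=box[m]-hub; print(m.sum(),'plane normal',np.linalg.svd(Q-Q.mean(0))[2][2],'a',a)
L=np.stack([Q@e1,Q@ey],1).astype(np.float32)*1000; rct=cv2.minAreaRect(L); print(rct)
D=np.linalg.svd(L-L.mean(0),full_matrices=False)[2][0]; print('phi',np.degrees(np.arctan2(D[1],D[0])))
rc=np.array(rct[0])/1000; print('centre',hub+rc[0]*e1+rc[1]*ey+ np.median(h[m])*a)
lo=P[...,2]; m=(lo>.010)&(lo<.018); m[:120]=0;m[290:]=0;m[:,:200]=0;m[:,400:]=0
print('plate',cv2.minAreaRect((P[m][:,:2]*1000).astype(np.float32)),m.sum())
E
```

```text
depth 0.27039334
(309, 172) [ 0.4817 -0.2032  0.1952]
(309, 180) [ 0.4778 -0.2084  0.1971]
(309, 212) [ 0.4701 -0.2287  0.1886]
(312, 233) [ 0.467  -0.2435  0.184 ]
(314, 265) [ 0.4605 -0.2665  0.1749]
(316, 280) [ 0.458  -0.278   0.1709]
hub [ 0.46696422 -0.24351083  0.18416922]
2454 plane normal [-0.49957618 -0.16841759  0.84974064] a [-0.50539298 -0.1593498   0.8480481 ]
((-0.43404197692871094, 0.4767646789550781), (88.98725128173828, 16.40487289428711), 51.89752960205078)
phi -127.72872
centre [ 0.46708049 -0.24297427  0.18291448]
plate ((554.9287719726562, -270.1445007324219), (171.03245544433594, 226.33868408203125), 17.45172882080078) 5968
```

The bar measures 89 x 16.4 mm, φ = 52°, and the face normal matches the axis, so the description and the measurement agree. Now the approach.

```bash
python3 - <<'E'
from plan import *
o=ctrl.get_obs(); psi=np.radians(17.5); a=axes(psi)[2]; g=np.array([.467,-.243,.183])-.016*a
for s in(.06,-.016): print(s,rel(o,g+s*a,tool(psi,np.radians(52),-1)))
E
```

```text
0.06 (array([72.9, -0.1, -1.2]), array([-3.9,  0.1, -0.1]))
-0.016 (array([148.9,  -0.2,  -1.4]), array([-3.9,  0.1, -0.1]))
```

{"fn": "step_arm", "kwargs": {"motion": [[40,0,-1,-4,0,0,0],[80,0,-1,-4,0,0,0],[105,0,-1,-4,0,0,0],[125,0,-1,-4,0,0,0],[140,0,-1,-4,0,0,0],[148,0,-1,-4,0,0,0],[148,0,-1,-4,0,0,0]]}}

```text
time_s: 2.15
eef_pos: [0.4826, -0.237, 0.1551]
eef_rot: [0.446, 0.744, 0.33, -0.373]
wrist_force: [-0.6, -0.8, 0.0]
opening: 1.004
```

```bash
python3 look.py w2; python3 - <<'E'
from plan import *
o=ctrl.get_obs(); psi=np.radians(17.5); a=axes(psi)[2]; g=np.array([.467,-.243,.183])-.016*a
print(rel(o,g-.016*a,tool(psi,np.radians(52),-1)),o['wrist_force'],o['torque'])
E
```

```text
2.15 [ 0.48256137 -0.23702964  0.15512274] [[0.505, 0.823, -0.261], [0.159, -0.386, -0.909], [-0.848, 0.418, -0.325]] [-1.01  0.02  2.06  0.65  1.01 -0.99] 1.004187698263518
(array([-0.1,  0.9,  0.3]), array([ 0. ,  0.1, -0. ])) [-0.02712773  0.44516452  0.24938115] [-0.08224502  0.19430384  0.02756535]
```

View pics/w2.png

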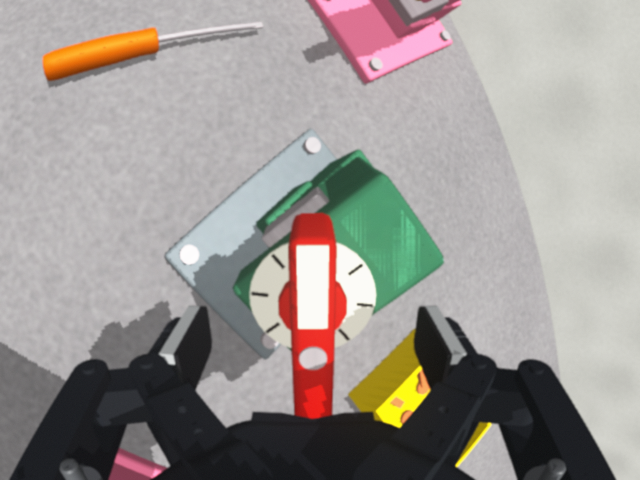

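The bar is centred between the open pads (column 313, pads at about 200 and 435) and upright in the image. Closing.

{"fn": "step_arm", "kwargs": {"motion": [[0,0.5,0,0,0,0,255],[0,0.5,0,0,0,0,255],[0,0.5,0,0,0,0,255],[0,0.5,0,0,0,0,255],[0,0.5,0,0,0,0,255],[0,0.5,0,0,0,0,255],[0,0.5,0,0,0,0,255],[0,0.5,0,0,0,0,255]]}}

```text
time_s: 3.2
eef_pos: [0.4826, -0.2371, 0.1554]
eef_rot: [0.446, 0.744, 0.33, -0.373]
wrist_force: [-5.5, 0.2, 4.5]
opening: 0.174
```

```bash
cat > st.py <<'E'
from plan import *
o=ctrl.get_obs(); psi=np.radians(17.5); e1,ey,a=axes(psi); y=-quat(o).as_matrix()[:,1]; b=np.cross(y,a)
print('t',o['time_s'],'phi',np.degrees(np.arctan2(b@ey,b@e1)).round(2),'open',round(o['opening'],3),'F',np.round(o['wrist_force'],1),'Ta',(o['torque']@a).round(2),'T',np.round(o['torque'],2),'q',np.round(o['q'],2))
g=np.array([.467,-.243,.183])-.016*a; print('off axis (e1,ey,a) mm',np.round([(o['eef_pos']-g)@v*1000 for v in(e1,ey,a)],1))
E
python3 st.py
```

```text
t 3.2 phi 52.06 open 0.174 F [-5.5  0.2  4.5] Ta 0.11 T [0.05 0.75 0.3 ] q [-1.01  0.02  2.06  0.65  1.01 -0.99]
off axis (e1,ey,a) mm [ -0.5   1.  -16.2]
```

{"fn": "step_arm", "kwargs": {"motion": [[0,0,0,5,0,0,255],[0,0,0,10,0,0,255],[0,0,0,15,0,0,255],[0,0,0,20,0,0,255],[0,0,0,25,0,0,255],[0,0,0,25,0,0,255]]}}

```text
time_s: 3.95
eef_pos: [0.483, -0.2373, 0.1556]
eef_rot: [0.275, 0.823, 0.241, -0.435]
wrist_force: [-2.0, -0.1, 3.7]
opening: 0.178
```

```bash
python3 st.py
```

```text
t 3.95 phi 27.09 open 0.178 F [-2.  -0.1  3.7] Ta -0.06 T [0.04 0.6  0.07] q [-1.01  0.02  2.06  0.65  1.01 -0.55]
off axis (e1,ey,a) mm [ -0.1   0.6 -16.2]
```

Low torque, no stop yet. I continue in small steps and watch the axial torque.

{"fn": "step_arm", "kwargs": {"motion": [[0,0,0,4,0,0,255],[0,0,0,8,0,0,255],[0,0,0,8,0,0,255]]}}

```text
time_s: 4.32
eef_pos: [0.4831, -0.2375, 0.1557]
eef_rot: [0.217, 0.84, 0.21, -0.451]
wrist_force: [-1.4, -2.6, 3.6]
opening: 0.174
```

```bash
python3 st.py
```

```text
t 4.325 phi 19.16 open 0.174 F [-1.4 -2.6  3.6] Ta -0.06 T [-0.01  0.59  0.03] q [-1.01  0.02  2.06  0.65  1.01 -0.41]
off axis (e1,ey,a) mm [ -0.1   0.4 -16.2]
```

{"fn": "step_arm", "kwargs": {"motion": [[0,0,0,4,0,0,255],[0,0,0,6,0,0,255],[0,0,0,6,0,0,255]]}}

```text
time_s: 4.7
eef_pos: [0.4826, -0.2379, 0.1554]
eef_rot: [0.174, 0.85, 0.187, -0.462]
wrist_force: [-4.5, -3.9, 4.3]
opening: 0.179
```

```bash
python3 st.py
```

```text
t 4.7 phi 13.33 open 0.179 F [-4.5 -3.9  4.3] Ta 1.64 T [-1.22  0.56  1.31] q [-1.01  0.02  2.06  0.65  1.01 -0.31]
off axis (e1,ey,a) mm [ -0.7   0.1 -16.1]
```

Axial torque jumped from -0.06 to 1.64 N m, so the stop is between 19° and 13°. One more small press gives the slope and holds it bottomed.

{"fn": "step_arm", "kwargs": {"motion": [[0,0,0,1.5,0,0,255],[0,0,0,1.5,0,0,255],[0,0,0,1.5,0,0,255]]}}

```text
time_s: 5.08
eef_pos: [0.4826, -0.238, 0.1555]
eef_rot: [0.164, 0.851, 0.181, -0.464]
wrist_force: [-4.4, -3.3, 4.0]
opening: 0.182
```

```bash
python3 st.py; python3 look.py w3
```

```text
t 5.075 phi 11.95 open 0.182 F [-4.4 -3.3  4. ] Ta 2.39 T [-1.61  0.48  1.94] q [-1.01  0.02  2.06  0.65  1.01 -0.29]
off axis (e1,ey,a) mm [ -0.7   0.1 -16. ]
5.075 [ 0.48256377 -0.23798381  0.15547339] [[0.504, 0.461, -0.731], [0.156, -0.881, -0.448], [-0.85, 0.111, -0.516]] [-1.01  0.02  2.06  0.65  1.01 -0.29] 0.1815032580617078
```

{"fn": "step_arm", "kwargs": {"motion": [[0,0,0,-2.5,0,0,255],[0,0,0,-2.5,0,0,255]]}}

```text
time_s: 5.38
eef_pos: [0.4826, -0.2379, 0.1554]
eef_rot: [0.181, 0.848, 0.191, -0.46]
wrist_force: [-4.3, -3.7, 3.6]
opening: 0.175
```

```bash
python3 st.py
```

```text
t 5.375 phi 14.29 open 0.175 F [-4.3 -3.7  3.6] Ta 1.09 T [-0.95  0.63  0.84] q [-1.01  0.02  2.06  0.65  1.01 -0.33]
off axis (e1,ey,a) mm [ -0.7   0.1 -16.1]
```

The torque line extrapolates to zero at φ ≈ 16.3°. That is the stop, and it puts the start at 35.7° (0.62 rad), within the stated 0.5 to 1.15. The target is φ ≈ 106.3°, so I turn back about 92°.

{"fn": "step_arm", "kwargs": {"motion": [[0,0,0,-9,0,0,255],[0,0,0,-18,0,0,255],[0,0,0,-27,0,0,255],[0,0,0,-36,0,0,255],[0,0,0,-45,0,0,255],[0,0,0,-54,0,0,255],[0,0,0,-60,0,0,255],[0,0,0,-60,0,0,255]]}}

```text
time_s: 6.38
eef_pos: [0.4822, -0.2371, 0.1551]
eef_rot: [0.58, 0.645, 0.395, -0.303]
wrist_force: [-9.5, -1.6, 6.3]
opening: 0.18
```

```bash
python3 st.py
```

```text
t 6.375 phi 74.17 open 0.18 F [-9.5 -1.6  6.3] Ta 0.11 T [-0.04  0.94  0.28] q [-1.01  0.02  2.06  0.65  1.01 -1.38]
off axis (e1,ey,a) mm [ -1.    1.  -16.3]
```

{"fn": "step_arm", "kwargs": {"motion": [[0,0,0,-8,0,0,255],[0,0,0,-16,0,0,255],[0,0,0,-24,0,0,255],[0,0,0,-29,0,0,255],[0,0,0,-32,0,0,255],[0,0,0,-32,0,0,255],[0,0,0,-32,0,0,255]]}}

```text
time_s: 7.25
eef_pos: [0.4818, -0.2373, 0.1548]
eef_rot: [0.735, 0.46, 0.464, -0.183]
wrist_force: [-12.5, -2.3, 6.4]
opening: 0.178
```

```bash
python3 st.py
```

```text
t 7.25 phi 106.09 open 0.178 F [-12.5  -2.3   6.4] Ta 0.02 T [-0.07  1.07  0.18] q [-1.01  0.02  2.06  0.65  1.01 -1.93]
off axis (e1,ey,a) mm [ -1.5   1.  -16.3]
```

Turned to 106.1°. Now I release, let the fingers open fully, and retreat along the axis.

{"fn": "step_arm", "kwargs": {"motion": [[0,0,0,0,0,0,0],[0,0,0,0,0,0,0],[0,0,0,0,0,0,0],[0,0,0,0,0,0,0],[0,0,0,0,0,0,0],[-30,0,0,0,0,0,0],[-75,0,0,0,0,0,0],[-120,0,0,0,0,0,0],[-145,0,0,0,0,0,0],[-145,0,0,0,0,0,0]]}}

```text
time_s: 8.5
eef_pos: [0.4097, -0.2614, 0.28]
eef_rot: [0.736, 0.46, 0.461, -0.184]
wrist_force: [0.0, -0.7, -0.0]
opening: 0.998
```

```bash
python3 st.py; python3 look.py w4; python3 - <<'E'
from meas import *
im,d,P=cloud("w4"); psi=np.radians(17.5); e1,ey,a=axes(psi); hub=np.array([.467,-.243,.183])
h=(P-hub)@a; r=np.linalg.norm(P-hub,axis=-1); m=(abs(h)<.006)&(r<.055)&(d>0); Q=P[m]-hub
L=np.stack([Q@e1,Q@ey],1).astype(np.float32)*1000; print(m.sum(),cv2.minAreaRect(L))
w=im[m].min(1)>150; D=np.linalg.svd(L-L.mean(0),full_matrices=False)[2][0]; D*=np.sign(D@(L[w].mean(0)-L.mean(0)))
print('phi bar',np.degrees(np.arctan2(D[1],D[0])), w.sum())
s,_=ctrl.camera("top"); s0=np.load("top0.npz")['im']; df=cv2.absdiff(s,s0).max(2)
for n,(x,y,w_,h_) in dict(blue=(222,170,60,75),can=(125,175,45,45),driver=(312,210,25,85),bin=(455,185,70,55)).items(): print(n,(df[y:y+h_,x:x+w_]>40).sum())
E
```

```text
t 8.5 phi 106.09 open 0.998 F [ 0.  -0.7 -0. ] Ta 0.03 T [-0.1   0.25  0.02] q [-1.2  -0.25  2.02  0.57  1.36 -1.9 ]
off axis (e1,ey,a) mm [  0.3  -0.3 130.2]
8.5 [ 0.40966378 -0.26141694  0.28000254] [[0.507, 0.695, 0.511], [0.154, 0.51, -0.846], [-0.848, 0.508, 0.151]] [-1.2  -0.25  2.02  0.57  1.36 -1.9 ] 0.9977668584147765
2583 ((-0.5586671829223633, -0.11468505859375), (16.21207046508789, 88.88949584960938), 16.453115463256836)
phi bar 106.36211 817
blue 0
can 0
driver 0
bin 0
```

View pics/w4.png

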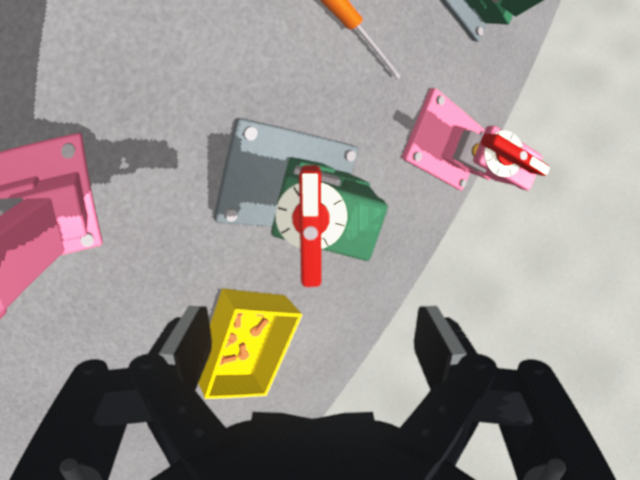

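The open gripper is clear of the knob. The bar now measures 106.4° (ends at (310,168) and (312,285), stripe at the upper end), which is 90° from the stop at about 16.3°.

```bash
python3 -c "
from bench import ctrl
print(ctrl.hand_in())"
```

```text
the job is handed in; nothing more can be done
None
```

I set the red crimp head and handed the job in at about 8.6 s of the 37 s allowed. The hand-in reports no verdict.

- **Bottoming:** I gripped the red bar along its screw axis and turned it clockwise until it hit the stop. Axial torque rose from about 0 to 2.4 N m, and the torque slope put the stop at a bar angle of about 16.3°. That makes the starting angle about 0.62 rad, within the stated range.
- **Back-off:** I turned the knob counter-clockwise, released it and retreated along the axis. The wrist camera then measured the bar at 106.4°, which is 90.1° from the stop (about 1.57 rad; the stop angle is inferred from torque, good to a degree or so).
- **Other checks:** The gripper was fully open with wrist force near zero. The top view showed no pixel change around the blue head, spray can, screwdriver or bin. I kept clear of both pink look-alikes but did not compare them before and after.

No check failed or disagreed.

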